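Release a push-fit tube from a pump

ROBOT

A 6-joint arm with a two-finger parallel gripper is mounted at the origin on the work surface. World frame = base frame: x ahead of the robot, y to its left, z up, the work surface at z = 0. Lengths are in m, angles in degrees, forces in N, time in s.
With the tool pointing down it reaches from about 0.4 to 0.825 m from the base axis. Payload 7 kg.
Tool frame: the origin (TCP) lies between the finger pads; the fingertips stand 11 mm ahead of it and the grasp point (between the pads) lies 8 mm behind it; z points along the fingers, y is the direction in which the jaws open and shut (so a half turn about z gives the same grasp; the last joint's range is limited). The gripper opens to 88 mm and grips with 3 to 60 N. Pads are 19 mm wide; open, the fingers measure 130 mm over their backs; the gripper's body (78 mm by 193 mm) begins 47 mm behind the grasp point.
Start: joints at [-54.081, 20.546, 0.682, 0, -70.136, -16.507], TCP at [0.224, -0.637, 0.238] pointing down, gripper open.
Joint ranges: [-176.03, 176.03], [-82.01, 121.73], [-58.28, 71.71], [-173.87, 95.51], [-174.79, -0.11], [-173.66, 173.66]. Speed limits (degrees/s): [136.94, 136.94, 172.46, 180, 180, 180].

INTERFACE

Orientations are given as [roll, pitch, yaw] about the fixed x, y, z axes, in that order (R = Rz(yaw) Ry(pitch) Rx(roll)).
In Python, from plant import r gives the robot as it stands.
- The arm moves only by the shell command python3 -m inch 'ROWS' [OPENING] [FORCE]. ROWS is JSON, a list of rows, each an object of numbers: "x", "y", "z": the shift along the tool's x, y, z as a fraction of full scale; "yaw": the turn about the tool's z as a fraction of full scale. In form: [{"x": .., "y": .., "z": .., "yaw": ..}, ...]. A call has 1 to 5 rows; each row shifts and turns the pose as measured when the row begins, along the tool's axes as they then stand; what a row does not reach is not made up. Full scale, the value 1, is 0.025 m for a shift and 4 degrees for a turn. A row lasts 1/12 s, in which the tool goes at most 41.7 mm and 7.16 degrees, less where a joint would pass 70% of its speed; a pose out of reach is approached as far as the arm can. A call with a number of a shift or a turn outside -1 to 1 is refused whole. A call with a gripper value outside its range is refused whole. OPENING is the opening, from -1 (shut) to 1 (fully open), set as the call begins (- or left out, the last holds). The fingers move at their own pace and stop on an object; FORCE is the grip in N (left out, the last holds). Time passes only in rows, so rows that do not move let the fingers close. It gives the time, the measured TCP pose, the force and the opening at its end, in the units of the state.
- r.get_state(): the state, without advancing time (a new reading comes with each control period).
- r.capture(name): name is "scene" or "side" or "wrist"; returns (picture, depth): 420x560x3 uint8, red, green, blue; 420x560 float32, m along the optical axis (not along the pixel's ray), 0 where there is no reading.
- r.camera_info(name): a dict with "mtx" (3x3 intrinsics, pixels), "pose" (4x4, takes a point from camera to world coordinates). Camera axes: x right, y down, z forward; pixel columns grow to the right and rows downward; lengths in m; the calibration is good to about 2 mm. A picture is of the moment at which its call begins: read the wrist's pose just before it. camera_info takes no time and is no camera call; for the wrist camera it gives the pose at the moment of the call.
- r.close_job(): hands the job in, once; it reports no verdict.
The state is a dict: "time_s": time; "joints": joint angles; "qd": joint speeds; "joint_torque": joint torques, N m; "tcp_pos": TCP position; "eef_rot": TCP orientation; "contact_force": force on the tool from outside, world axes, zero at the start; "moment": the same for the moment, N m; "gripper_width": finger opening in m.
Only numpy, scipy, OpenCV 4.12 (cv2) and the standard library are available. Lean on these libraries where they do the work, as an engineer would, in place of code of your own. Each camera call takes 0.05 s, during which the arm holds its last target. There are 200 camera calls.

TASK

At the pump repair stall, take the short tube out of the pump's push-fit fitting, the one with the broad flat round release ring, not the one with the hexagon nut: press the ring down, and with it held down grip the tube and pull it straight up and out. Then stand the tube upright on its wide foot on the floor of the low white rectangular tray and let go.

Things in the scene. Friction and masses are not known exactly. Their poses are not given: they have to be found in the camera images.
- release_ring (a joint): White round push-fit release ring: disc 68 mm across, 6 mm thick, hole 33 mm. Value: m pressed down; 0 up, 0.012 stop. Sprung: 2 N to start, 8 N at 8 mm, 12 N at 12 mm. Jaws free the tube only while it is 4 mm or more down (aim 6 to 10), and lock again as it rises unless the tube has come up 2 mm: grip the tube while the fingertips still press the ring, then lift.
- ring_top (a point): Centre of the ring's top face, on the tube's axis, z up; moves with the ring (unpressed 133 mm above the table, 58 mm above the grey casing's flat top). The casing's other port, 130 mm away, has a white hexagon nut 66 mm across its corners with a like tube, screwed fast, top 42 mm above this point: leave it. The blue motor beside the casing is 136 mm high.
- tube_mid (a point): Middle of the rigid grey tube, z along its axis. Tube 24 mm in diameter, 90 mm long in all, 0.06 to 0.13 kg; its lower 14 mm are a brass ferrule 30 mm in diameter with a flat foot, 45 mm below this point; its top is 45 mm above. In the fitting it stands upright, this point 3 mm below the unpressed ring's top, so that 42 mm show above the ring.
- tray_in (a point): Centre of the inner floor of the low white rectangular tray, 5 mm above the table; x along its long side, z up. Outside 170 (x) by 150 (y) mm, 25 mm high, walls 5 mm. Fixed. Not the round yellow basket.
Not all that is in view belongs to the job. Of the things shaped like the part that bears tray_in, the white one is meant. Leave any purple look-alike of the part that bears tube_mid alone.

How it is judged:
By the outcome, as a careful person would: the job done as asked, in the order asked, and still so for the second after the job is handed in, with the robot touching nothing.
It also fails if it takes over 48 s, if anything falls off the work surface, if the arm or the gripper's body presses on something with over 40 N, if the wrist force passes 120 N, or if a joint passes its speed limit or range.

## Working session

There is one attempt and no reset: what is moved stays moved. The work goes in short steps, Python scripts to look and compute and a shell command to move; the robot and the scene stay as the last step left them, time stands still between calls to the robot, and variables do not carry over. Pictures are saved under pics/ and viewed, about 8 in all and at most 12, crops included, and the job is handed in when it is done.

```bash
ls; mkdir -p pics; python3 - <<'E'
from plant import r
import cv2,numpy as np
for n in("scene","side"):
    im,d=r.capture(n); cv2.imwrite(f"pics/{n}0.png",im[:,:,::-1]); np.save(f"pics/{n}0.npy",d)
    i=r.camera_info(n); print(n,np.round(i["mtx"],1).tolist(),np.round(i["pose"],3).tolist())
print(r.get_state())
E
```

```text
pics
scene [[464.7, 0.0, 285.9], [0.0, 464.7, 197.1], [0.0, 0.0, 1.0]] [[0.744, 0.512, -0.429, 0.996], [0.668, -0.555, 0.496, -0.635], [0.015, -0.656, -0.755, 0.976], [0.0, 0.0, 0.0, 1.0]]
side [[396.9, 0.0, 284.5], [0.0, 396.9, 208.9], [0.0, 0.0, 1.0]] [[-0.983, -0.138, 0.122, 0.359], [-0.183, 0.697, -0.693, 0.625], [0.011, -0.704, -0.711, 0.792], [0.0, 0.0, 0.0, 1.0]]
{'time_s': 0.1, 'joints': array([-5.40804844e+01,  2.05902053e+01,  6.40269490e-01, -1.69792531e-02,
       -7.01354951e+01, -1.65093890e+01]), 'qd': array([-0.08319197, -0.09574146,  0.13250175,  0.1051144 , -0.09559508,
       -0.01287389]), 'joint_torque': array([ 4.80056369e-04, -5.84162521e+01,  2.93751007e+01,  7.01547280e+00,
        1.02054072e-02, -5.66768222e-05]), 'tcp_pos': array([ 0.22419039, -0.63625259,  0.23669577]), 'eef_rot': array([ 1.79913555e+02, -8.97498345e-03, -1.60595648e+02]), 'contact_force': array([ 0.16813954, -0.23946352,  0.07486098]), 'moment': array([ 0.0118365 ,  0.00653512, -0.01200704]), 'gripper_width': 0.08776225071672068}
```

View pics/scene0.png

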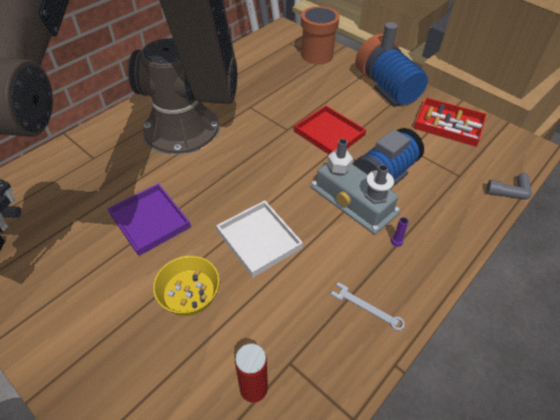

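View pics/side0.png

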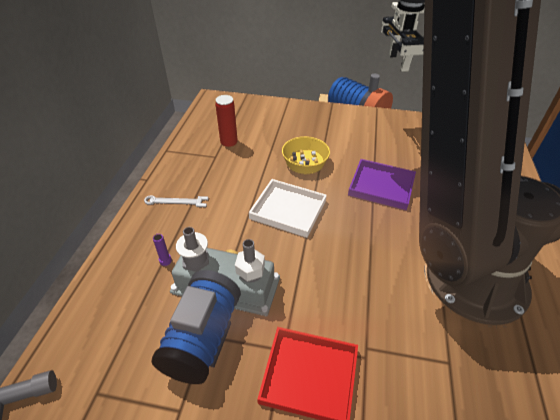

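Scene view candidates:
- Tubes: round-ring port tube (380,180), hexagon-nut tube (341,152), loose purple tube (400,232).
- Trays: white (259,237), purple (149,217), red (330,130), yellow basket (187,287).

I choose the tube at (380,180), which is (192,243) in the side view, and the white tray. Next I'll check both ports in a close crop and measure.

```bash
cat > h.py <<'E'
import numpy as np,cv2
def ray(i,u,v,z):
    K,P=np.array(i["mtx"]),np.array(i["pose"])
    d=P[:3,:3]@np.linalg.solve(K,[u,v,1.]); return P[:3,3]+d*(z-P[2,3])/d[2]
def plane(i,m,z):
    vs,us=np.nonzero(m); return np.array([ray(i,u,v,z)[:2] for u,v in zip(us,vs)])
E
python3 - <<'E'
from h import *
from plant import r
a=cv2.imread("pics/scene0.png");b=cv2.imread("pics/side0.png")
c=np.hstack([cv2.resize(a[125:235,310:420],(400,400),interpolation=2),cv2.resize(b[215:315,160:285][:, :110],(400,400),interpolation=2)])
cv2.imwrite("pics/crop.png",c)
for n,im,box in(("scene",a,(195,280,205,310)),("side",b,(170,245,240,335))):
    i=r.camera_info(n)
    hsv=cv2.cvtColor(im,cv2.COLOR_BGR2HSV); m=((hsv[...,1]<45)&(hsv[...,2]>120)).astype(np.uint8)
    k=np.zeros_like(m); k[box[0]:box[1],box[2]:box[3]]=1; m=cv2.morphologyEx(m*k,cv2.MORPH_CLOSE,np.ones((5,5)))
    # outer rim at z=.025
    cs=max(cv2.findContours(m,0,1)[0],key=cv2.contourArea)[:,0]
    p=np.array([ray(i,u,v,.025)[:2] for u,v in cs],np.float32)
    print(n,cv2.minAreaRect(p))
E
```

```text
scene ((0.4915376305580139, -0.1528574824333191), (0.15793061256408691, 0.1841503083705902), 77.29039764404297)
side ((0.4849475026130676, -0.13747458159923553), (0.1718766987323761, 0.1755467653274536), 77.88362121582031)
```

View pics/crop.png

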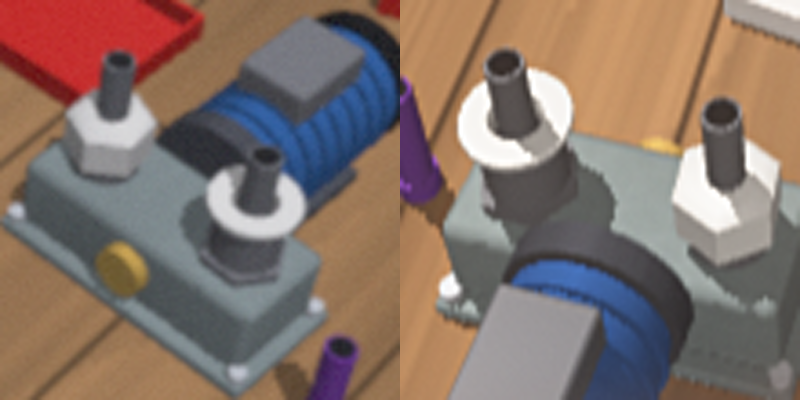

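The crop confirms it: the flat round ring port is at scene (380,185) with tube top (383,168), side tube top (189,228). The other port has the hexagon nut.

```bash
python3 - <<'E'
from h import *
from plant import r
for n,ps in(("scene",[(383.2,167.6),(343,141.5)]),("side",[(189.2,228),(248.8,241)])):
    i=r.camera_info(n)
    for p in ps: print(n,p,ray(i,*p,.175).round(4))
    im=cv2.imread(f"pics/{n}0.png");hsv=cv2.cvtColor(im,cv2.COLOR_BGR2HSV); m=((hsv[...,1]<45)&(hsv[...,2]>150)).astype(np.uint8)
    bx=dict(scene=(165,215,362,398),side=(228,270,174,212))[n]
    k=np.zeros_like(m);k[bx[0]:bx[1],bx[2]:bx[3]]=1;m*=k
    c=max(cv2.findContours(m,0,1)[0],key=cv2.contourArea)
    h=cv2.convexHull(c)[:,0]; p=np.array([ray(i,u,v,.133)[:2] for u,v in h],np.float32); print(cv2.fitEllipse(p),cv2.minEnclosingCircle(p))
i=r.camera_info("wrist");print(np.round(i["pose"],3).tolist(),np.round(i["mtx"],1).tolist())
E
```

```text
scene (383.2, 167.6) [0.6515 0.1215 0.175 ]
scene (343, 141.5) [0.5227 0.1298 0.175 ]
((0.6516280770301819, 0.11977364867925644), (0.06687356531620026, 0.06816411018371582), 7.4788336753845215) ((0.6508529782295227, 0.11980631947517395), 0.03513789549469948)
side (189.2, 228) [0.6492 0.1161 0.175 ]
side (248.8, 241) [0.5189 0.1266 0.175 ]
((0.6428670287132263, 0.14321163296699524), (0.0852866917848587, 0.10490871220827103), 10.214264869689941) ((0.6501119136810303, 0.14219893515110016), 0.05238501355051994)
[[-0.333, 0.901, 0.276, 0.149], [0.943, 0.319, 0.098, -0.664], [0.001, 0.293, -0.956, 0.384], [0.0, 0.0, 0.0, 1.0]] [[329.2, 0.0, 275.7], [0.0, 329.2, 213.4], [0.0, 0.0, 1.0]]
```

```bash
cat >> h.py <<'E'
def cloud(i,d):
    v,u=np.nonzero(d>0); K,P=np.array(i["mtx"]),np.array(i["pose"])
    c=np.linalg.solve(K,np.c_[u,v,np.ones(len(u))].T)*d[v,u]; return (P[:3,:3]@c+P[:3,3:]).T,u,v
def togo(x,y,z,st):
    from scipy.spatial.transform import Rotation as R
    return R.from_euler("xyz",st["eef_rot"],degrees=True).inv().apply(np.array([x,y,z])-st["tcp_pos"])
E
python3 - <<'E'
from h import *
from plant import r
pc=[]
for n in("scene","side"):
    pc.append(cloud(r.camera_info(n),np.load(f"pics/{n}0.npy"))[0])
p=np.vstack(pc)
ring=np.array([.651,.119])
m=(p[:,2]>.1)&(p[:,2]<.25)&(np.linalg.norm(p[:,:2]-ring,axis=1)<.16)
g=np.zeros((16,16))
for q in p[m]:
    a,b=((q[:2]-ring)/.02+8).astype(int)
    if 0<=a<16 and 0<=b<16:g[a,b]=max(g[a,b],q[2])
print("rows x from -.16, cols y from -.16 (20mm)");print((g*1000).astype(int))
for nm,lo,hi in(("path",(.15,-.75),(.8,.05)),):
    k=(p[:,0]>lo[0])&(p[:,0]<hi[0])&(p[:,1]>lo[1])&(p[:,1]<hi[1])&(p[:,2]>.06)&(p[:,2]<.2)
    h,_,_=np.histogram2d(p[k,0],p[k,1],bins=[13,16],range=[(.15,.8),(-.75,.05)]);print(h.astype(int))
print(1000*togo(.651,.119,.237,r.get_state()))
E
```

```text
rows x from -.16, cols y from -.16 (20mm)
[[  0   0   0   0   0   0   0 127 178 176 112   0   0   0   0   0]
 [  0   0   0   0   0   0 119 176 177 177 124   0   0   0   0   0]
 [  0   0   0   0   0   0 108 144 174 127 104 104 102   0   0   0]
 [  0   0   0   0   0   0   0   0 121   0 116 118 114 138 139   0]
 [  0   0   0   0   0   0   0   0   0   0 121 121 119 139 140 138]
 [  0   0   0   0   0   0   0   0   0   0 119 121 136 139 139 139]
 [  0   0   0   0   0   0 134 136 137 135 113 114 114 139 139 139]
 [  0   0   0   0   0   0 135 178 178 135   0   0   0   0   0 101]
 [  0   0   0   0   0   0 135 176 178 135   0   0   0   0   0   0]
 [  0   0   0   0   0   0 132 135 136 134   0   0   0   0   0   0]
 [  0   0   0   0   0   0   0   0   0   0   0   0   0   0   0   0]
 [  0   0   0   0   0   0   0   0   0   0   0   0   0   0   0   0]
 [  0   0   0   0   0   0   0   0   0   0   0   0   0   0   0   0]
 [  0   0   0   0   0   0   0   0   0   0   0   0   0   0   0   0]
 [  0   0   0   0   0   0   0   0   0   0   0   0   0   0   0   0]
 [  0   0   0   0   0   0   0   0   0   0   0   0   0
[... 236 characters left out ...]
0   0   0   0   0   0   0   0   0   0   0   0]
 [  0   0   0   0   0   0   0   0   0   0   0   0   0   0   0   0]
 [  0   0   0   0   0   0   0   0   0   0   0   0   0   0   0   0]
 [  0   0   0   0   0   0   0   0   0   0   0   0   0   0   0   0]
 [  0   0   0   0   0   0   0   0   0   0   0   0   0   0   0   0]
 [  0   0   0   0   0   0   0   0   0   0   0   0   0   0   0   0]
 [  0   0   0   0   0   0   0   0   0   0   0   0   0   0   0   0]
 [  0   0   0   0   0   0   0   0   0   0   0   0   0   0   0   0]
 [  0   0   0   0   0 176 814 218   0   0   0   0   0   0   0   0]
 [  0   0   0   0   0  48 680  10   0   0   0   0   0   0   0   0]]
[-6.53485334e+02  5.70552121e+02  4.54224310e-01]
```

```bash
R5='x'; 
python3 -m inch '[{"x":-1,"y":0.28,"yaw":-0.55},{"x":-1,"y":0.28,"yaw":-0.55},{"x":-1,"y":0.28,"yaw":-0.55},{"x":-1,"y":0.28,"yaw":-0.55},{"x":-1,"y":0.28,"yaw":-0.55}]' 
python3 -m inch '[{"x":-1,"y":0.28,"yaw":-0.55},{"x":-1,"y":0.28,"yaw":-0.55},{"x":-1,"y":0.28,"yaw":-0.55},{"x":-1,"y":0.28,"yaw":-0.55},{"x":-1,"y":0.28,"yaw":-0.55}]'; python3 -c "
from h import *
from plant import r
s=r.get_state();print(s['joints'].round(1),1000*togo(.651,.119,.237,s))"
```

```text
[-54.1  20.6   0.6  -0.  -70.1 -16.5] [-6.53485334e+02  5.70552121e+02  4.54224310e-01]validation failed for argument at $[0]...
validation failed for argument at $[0]...
```

Every row apparently needs all four keys, so I'll add z.

```bash

python3 -m inch '[{"x":-1,"y":0.28,"z":0,"yaw":-0.55},{"x":-1,"y":0.28,"z":0,"yaw":-0.55},{"x":-1,"y":0.28,"z":0,"yaw":-0.55},{"x":-1,"y":0.28,"z":0,"yaw":-0.55},{"x":-1,"y":0.28,"z":0,"yaw":-0.55}]' 
python3 -m inch '[{"x":-1,"y":0.28,"z":0,"yaw":-0.55},{"x":-1,"y":0.28,"z":0,"yaw":-0.55},{"x":-1,"y":0.28,"z":0,"yaw":-0.55},{"x":-1,"y":0.28,"z":0,"yaw":-0.55},{"x":-1,"y":0.28,"z":0,"yaw":-0.55}]'; python3 -c "
from h import *
from plant import r
s=r.get_state();print(s['joints'].round(1),1000*togo(.651,.119,.237,s))"
```

```text
time_s: 0.52
tcp_pos: [0.3227, -0.553, 0.233]
eef_rot: [179.6, -0.1, -149.7]
contact_force: [0.4, -0.6, 0.0]
gripper_width: 0.0874
time_s: 0.93
tcp_pos: [0.4083, -0.4472, 0.2304]
eef_rot: [179.3, 0.0, -138.1]
contact_force: [0.4, 0.5, 0.3]
gripper_width: 0.0874
[-29.3  14.8  -8.4  -0.2 -67.5 -18.8] [-558.60202299  259.71307548   -3.42551191]
```

```bash

python3 -m inch '[{"x":-1,"y":0.3,"z":-0.05,"yaw":-0.55},{"x":-1,"y":0.3,"z":-0.05,"yaw":-0.55},{"x":-1,"y":0.3,"z":-0.05,"yaw":-0.55},{"x":-1,"y":0.2,"z":-0.05,"yaw":-0.55},{"x":-1,"y":0.2,"z":-0.05,"yaw":-0.55}]' 
python3 -m inch '[{"x":-1,"y":0.2,"z":-0.05,"yaw":-0.55},{"x":-1,"y":0.1,"z":-0.05,"yaw":-0.55},{"x":-1,"y":0.1,"z":-0.05,"yaw":-0.55},{"x":-1,"y":0.1,"z":-0.05,"yaw":-0.55},{"x":-1,"y":0,"z":-0.05,"yaw":-0.55}]';
python3 -m inch '[{"x":0,"y":0,"z":0,"yaw":0},{"x":0,"y":0,"z":0,"yaw":0}]' 0.3;
python3 -c "
from h import *
from plant import r
s=r.get_state();print(s['joints'].round(1),1000*togo(.651,.119,.237,s))
import time
i=r.camera_info('wrist');im,d=r.capture('wrist');cv2.imwrite('pics/w1.png',im[:,:,::-1]);np.savez('pics/w1.npz',d=d,pose=i['pose'],mtx=i['mtx'])
"
```

```text
time_s: 1.35
tcp_pos: [0.4729, -0.3273, 0.2348]
eef_rot: [179.0, 0.1, -126.6]
contact_force: [0.7, -0.4, 0.5]
gripper_width: 0.0876
time_s: 1.77
tcp_pos: [0.5297, -0.2078, 0.2404]
eef_rot: [178.9, 0.3, -115.0]
contact_force: [1.2, 0.4, -0.1]
gripper_width: 0.0878
time_s: 1.93
tcp_pos: [0.5314, -0.2036, 0.24]
eef_rot: [178.9, 0.3, -114.6]
contact_force: [-0.3, -0.1, -0.9]
gripper_width: 0.0793
[ -1.8  11.2 -11.6  -0.8 -68.1 -22.5] [-343.09152121   25.5471335     5.49005765]
```

View pics/w1.png

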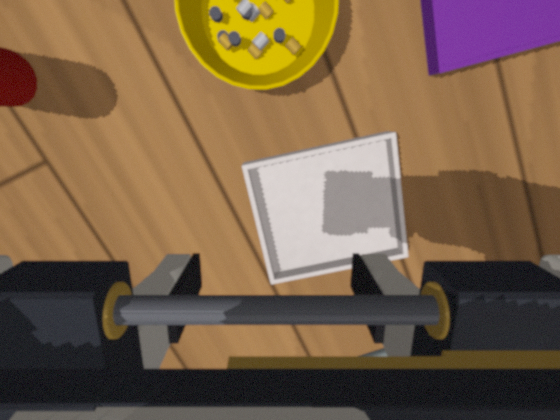

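The wrist view shows the whole white tray, with outer rim corners at about (243,166), (396,133), (407,256) and (273,283). The fingers are at the bottom and the yellow basket at the top.

```bash
python3 - <<'E'
from h import *
from plant import r
i=np.load("pics/w1.npz")
c=np.array([ray(i,u,v,.025)[:2] for u,v in((243,166),(396,133),(407,256),(273,283))]);print(c.round(3).tolist(),c.mean(0),np.linalg.norm(c-np.roll(c,1,0),axis=1))
E
python3 -m inch '[{"x":-1,"y":0.1,"z":-0.05,"yaw":-0.55},{"x":-1,"y":0.1,"z":-0.05,"yaw":-0.55},{"x":-1,"y":0.1,"z":-0.05,"yaw":-0.55},{"x":-1,"y":0.0,"z":-0.05,"yaw":-0.55},{"x":-1,"y":0.0,"z":-0.05,"yaw":-0.55}]' 
python3 -m inch '[{"x":-1,"y":0,"z":-0.05,"yaw":-0.55},{"x":-1,"y":0,"z":-0.05,"yaw":-0.55},{"x":-1,"y":-0.1,"z":-0.05,"yaw":-0.55},{"x":-1,"y":-0.1,"z":-0.05,"yaw":-0.4},{"x":-0.6,"y":0,"z":-0.05,"yaw":-0.4}]';
python3 -m inch '[{"x":0,"y":0,"z":0,"yaw":0}]';
python3 -c "
from h import *
from plant import r
s=r.get_state();print(s['joints'].round(1),1000*togo(.651,.119,.237,s))
i=r.camera_info('wrist');im,d=r.capture('wrist');cv2.imwrite('pics/w2.png',im[:,:,::-1]);np.savez('pics/w2.npz',d=d,pose=i['pose'],mtx=i['mtx'])
"
```

```text
[[0.551, -0.238], [0.386, -0.201], [0.419, -0.057], [0.582, -0.093]] [ 0.48452407 -0.14720244] [0.14833995 0.16921631 0.1478368  0.16593182]
time_s: 2.4
tcp_pos: [0.5656, -0.0874, 0.2458]
eef_rot: [178.7, 0.5, -104.0]
contact_force: [0.4, -0.3, -0.2]
gripper_width: 0.0572
time_s: 2.82
tcp_pos: [0.5907, 0.0261, 0.2521]
eef_rot: [178.7, 0.6, -94.1]
contact_force: [-1.2, -1.2, -0.5]
gripper_width: 0.057
time_s: 2.9
tcp_pos: [0.591, 0.0275, 0.252]
eef_rot: [178.7, 0.6, -94.0]
contact_force: [-0.6, 0.2, 0.3]
gripper_width: 0.0571
[ 20.8  13.   -7.5  -1.2 -70.4 -24.4] [-95.21615249 -53.86239747  14.87974163]
```

View pics/w2.png

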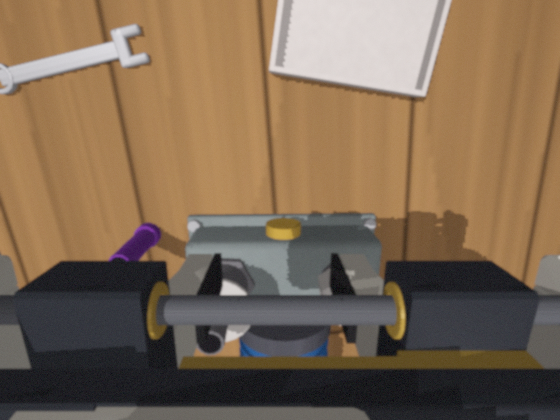

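```bash

python3 -m inch '[{"x":-0.95,"y":-0.54,"z":0,"yaw":0},{"x":-0.95,"y":-0.54,"z":0,"yaw":0},{"x":-0.95,"y":-0.54,"z":0,"yaw":0},{"x":-0.9,"y":-0.5,"z":0,"yaw":0},{"x":0,"y":0,"z":0,"yaw":0}]' 0.05
python3 -c "
from h import *
from plant import r
s=r.get_state();print(s['joints'].round(1),1000*togo(.6505,.119,.160,s))
"
```

```text
time_s: 3.37
tcp_pos: [0.6509, 0.1115, 0.2516]
eef_rot: [178.6, 0.6, -94.7]
contact_force: [-0.7, -0.5, 0.1]
gripper_width: 0.0462
[ 25.9  19.5   1.4  -1.2 -72.9 -30.2] [-6.48989204 -1.222533   91.69341635]
```

```bash

python3 -m inch '[{"x":-0.13,"y":-0.03,"z":0.8,"yaw":0},{"x":-0.13,"y":0,"z":0.8,"yaw":0},{"x":0,"y":0,"z":0.6,"yaw":0},{"x":0,"y":0,"z":0.1,"yaw":0},{"x":0,"y":0,"z":0,"yaw":0}]' 0.05
python3 - <<'E'
from h import *
from plant import r
s=r.get_state();print(1000*togo(.6505,.119,.160,s))
a,da=r.capture("scene");b,db=r.capture("side")
c=np.hstack([cv2.resize(a[105:225,320:440],(400,400),interpolation=2),cv2.resize(b[175:285,140:250],(400,400),interpolation=2)])
cv2.imwrite("pics/c3.png",c[:,:,::-1])
E
```

```text
time_s: 3.78
tcp_pos: [0.6513, 0.1124, 0.1918]
eef_rot: [178.6, 0.5, -95.1]
contact_force: [-0.0, -0.1, 0.1]
gripper_width: 0.0455
[-6.23318932  0.61148989 31.83362123]
```

View pics/c3.png

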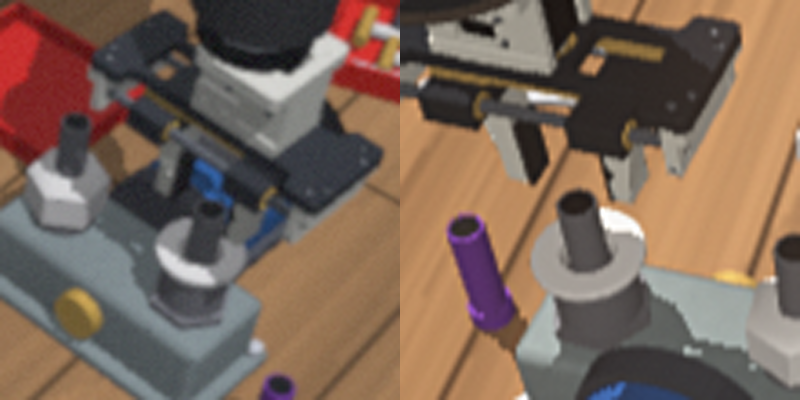

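```bash
python3 - <<'E'
from h import *
from plant import r
from scipy.spatial.transform import Rotation as R
s=r.get_state();M=R.from_euler("xyz",s["eef_rot"],degrees=True).as_matrix()
pts={"L":s["tcp_pos"]+M@[0,.023,.011],"R":s["tcp_pos"]+M@[0,-.023,.011],"Lb":s["tcp_pos"]+M@[0,.044,.011],"Rb":s["tcp_pos"]+M@[0,-.044,.011],"tube":np.array([.6505,.119,.175])}
for n,o,k in(("scene",(320,105),400/120),("side",(140,175),400/110)):
    i=r.camera_info(n);K,P=np.array(i["mtx"]),np.linalg.inv(i["pose"])
    for q,p in pts.items():
        c=K@(P[:3,:3]@p+P[:3,3]);uv=c[:2]/c[2];print(n,q,p.round(3),(uv-o)*k+([400,0] if n=="side" else [0,0]))
E
```

```text
scene L [0.629 0.115 0.182] [181.17807044 191.0937768 ]
scene R [0.674 0.111 0.181] [230.57746023 225.8260108 ]
scene Lb [0.608 0.117 0.183] [159.22765172 175.66064933]
scene Rb [0.695 0.109 0.181] [253.75266696 242.12027489]
scene tube [0.65  0.119 0.175] [207.63404266 209.83329218]
side L [0.629 0.115 0.182] [612.16875385 187.66272934]
side R [0.674 0.111 0.181] [538.48544143 172.39719111]
side Lb [0.608 0.117 0.183] [646.35685999 194.74574209]
side Rb [0.695 0.109 0.181] [505.38591359 165.53970749]
side tube [0.65  0.119 0.175] [574.98248013 196.04809797]
```

```bash

python3 -m inch '[{"x":-0.13,"y":0.02,"z":0.3,"yaw":0},{"x":-0.12,"y":0,"z":0.3,"yaw":0},{"x":-0.05,"y":0,"z":0.4,"yaw":0},{"x":0,"y":0,"z":0.4,"yaw":0},{"x":0,"y":0,"z":0,"yaw":0}]' 0.0
python3 -m inch '[{"x":0,"y":0,"z":0.25,"yaw":0},{"x":0,"y":0,"z":0.2,"yaw":0},{"x":0,"y":0,"z":0,"yaw":0}]' 0.0
python3 - <<'E'
from h import *
from plant import r
s=r.get_state();print(1000*togo(.6505,.119,.136,s))
a,da=r.capture("scene");b,db=r.capture("side")
c=np.hstack([cv2.resize(a[105:225,320:440],(400,400),interpolation=2),cv2.resize(b[175:285,140:250],(400,400),interpolation=2)])
cv2.imwrite("pics/c4.png",c[:,:,::-1])
E
```

```text
time_s: 4.3
tcp_pos: [0.6528, 0.1209, 0.1588]
eef_rot: [179.0, 0.7, -95.1]
contact_force: [-0.7, 0.1, -1.8]
gripper_width: 0.0436
time_s: 4.55
tcp_pos: [0.6522, 0.1213, 0.1456]
eef_rot: [178.9, 0.7, -95.1]
contact_force: [-0.4, 0.1, -0.4]
gripper_width: 0.0438
[2.56563565 1.35691287 9.56681784]
```

View pics/c4.png

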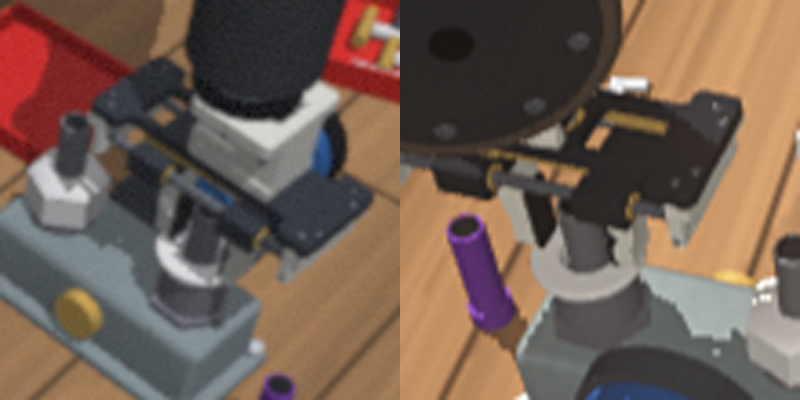

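The fingers straddle the tube just above the ring, seen in the left crop at (175,230) and in the right crop at (540,230) and (640,220). Now I'll press gently.

```bash

python3 -m inch '[{"x":0.06,"y":0.04,"z":0.16,"yaw":0},{"x":0.0,"y":0,"z":0.0,"yaw":0}]'
python3 -m inch '[{"x":0.0,"y":0,"z":0.16,"yaw":0},{"x":0,"y":0,"z":0,"yaw":0}]'
python3 -m inch '[{"x":0,"y":0,"z":0.1,"yaw":0},{"x":0,"y":0,"z":0,"yaw":0}]'
```

```text
time_s: 4.82
tcp_pos: [0.6527, 0.1205, 0.1436]
eef_rot: [179.1, 0.7, -95.1]
contact_force: [-1.3, -1.0, 1.6]
gripper_width: 0.044
time_s: 4.98
tcp_pos: [0.6531, 0.1205, 0.1412]
eef_rot: [179.3, 0.8, -95.0]
contact_force: [-2.5, 0.8, 2.9]
gripper_width: 0.0438
time_s: 5.15
tcp_pos: [0.6532, 0.1204, 0.1403]
eef_rot: [179.3, 0.8, -95.0]
contact_force: [-1.9, 0.9, 4.8]
gripper_width: 0.044
```

```bash

python3 -m inch '[{"x":0,"y":0.08,"z":0.25,"yaw":0},{"x":0,"y":0,"z":0.16,"yaw":0},{"x":0,"y":0,"z":0.03,"yaw":0}]'
python3 -m inch '[{"x":0.0,"y":0,"z":0.1,"yaw":0},{"x":0,"y":0,"z":0.05,"yaw":0}]'
```

```text
time_s: 5.4
tcp_pos: [0.6533, 0.1204, 0.1343]
eef_rot: [179.7, 0.8, -95.0]
contact_force: [-5.5, 1.0, 8.5]
gripper_width: 0.0437
time_s: 5.57
tcp_pos: [0.6533, 0.1204, 0.1336]
eef_rot: [179.8, 0.9, -94.9]
contact_force: [-4.7, 0.3, 9.6]
gripper_width: 0.0437
```

```bash

python3 -m inch '[{"x":0,"y":0,"z":0,"yaw":0},{"x":0,"y":0,"z":0.02,"yaw":0},{"x":0,"y":0,"z":0.02,"yaw":0},{"x":0,"y":0,"z":0.02,"yaw":0},{"x":0,"y":0,"z":0.02,"yaw":0}]' -1 30
python3 -m inch '[{"x":0,"y":0,"z":0.02,"yaw":0},{"x":0,"y":0,"z":0.02,"yaw":0},{"x":0,"y":0,"z":0.02,"yaw":0}]' -1 30
```

```text
time_s: 5.98
tcp_pos: [0.6534, 0.1202, 0.1373]
eef_rot: [180.0, 0.9, -94.9]
contact_force: [-3.1, 1.3, 1.3]
gripper_width: 0.0248
time_s: 6.23
tcp_pos: [0.6525, 0.1202, 0.1368]
eef_rot: [179.9, 0.9, -94.9]
contact_force: [-3.4, 0.6, 6.0]
gripper_width: 0.0241
```

```bash

python3 -m inch '[{"x":0,"y":0,"z":-0.12,"yaw":0},{"x":0,"y":0,"z":-0.12,"yaw":0}]' -1 35
python3 -m inch '[{"x":0,"y":0,"z":-0.15,"yaw":0},{"x":0,"y":0,"z":-0.15,"yaw":0}]' -1 35
```

```text
time_s: 6.4
tcp_pos: [0.6509, 0.1201, 0.1413]
eef_rot: [179.7, 0.9, -94.9]
contact_force: [-3.4, 2.6, -3.9]
gripper_width: 0.0234
time_s: 6.57
tcp_pos: [0.6503, 0.1206, 0.1473]
eef_rot: [179.6, 0.9, -94.9]
contact_force: [0.8, 1.1, -5.0]
gripper_width: 0.0237
```

```bash

python3 -m inch '[{"x":0,"y":0,"z":-0.3,"yaw":0},{"x":0,"y":0,"z":-0.3,"yaw":0},{"x":0,"y":0,"z":-0.3,"yaw":0},{"x":0,"y":0,"z":-0.3,"yaw":0},{"x":0,"y":0,"z":-0.3,"yaw":0}]'
python3 -m inch '[{"x":0,"y":0,"z":-0.7,"yaw":0},{"x":0,"y":0,"z":-0.7,"yaw":0},{"x":0,"y":0,"z":-0.6,"yaw":0},{"x":0,"y":0,"z":-0.5,"yaw":0},{"x":0,"y":0,"z":0,"yaw":0}]'
python3 - <<'E'
from h import *
from plant import r
s=r.get_state();print(1000*togo(.4845,-.147,s["tcp_pos"][2],s))
a,da=r.capture("scene");b,db=r.capture("side")
c=np.hstack([cv2.resize(a[85:205,320:440],(400,400),interpolation=2),cv2.resize(b[155:265,140:250],(400,400),interpolation=2)])
cv2.imwrite("pics/c5.png",c[:,:,::-1])
E
```

```text
time_s: 6.98
tcp_pos: [0.6517, 0.1192, 0.1885]
eef_rot: [179.7, 0.8, -94.9]
contact_force: [-0.1, -0.2, -0.7]
gripper_width: 0.0236
time_s: 7.4
tcp_pos: [0.6539, 0.1169, 0.2618]
eef_rot: [-179.8, 0.9, -94.9]
contact_force: [0.2, -0.9, 0.7]
gripper_width: 0.0233
[277.42642133 146.11175749  -4.64680796]
```

View pics/c5.png

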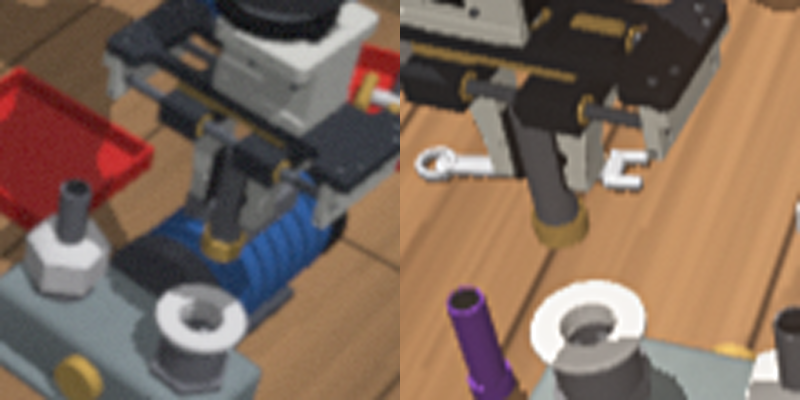

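The tube is out: the brass ferrule hangs at (225,245) left and (562,235) right, and the empty ring is back up. Next I carry it to the tray.

```bash

python3 -m inch '[{"x":0.4,"y":0.21,"z":0,"yaw":0},{"x":0.8,"y":0.42,"z":0,"yaw":0},{"x":0.8,"y":0.42,"z":0,"yaw":0},{"x":0.8,"y":0.42,"z":0,"yaw":0},{"x":0.8,"y":0.42,"z":0,"yaw":0}]'
python3 -m inch '[{"x":0.8,"y":0.42,"z":0,"yaw":0},{"x":0.8,"y":0.42,"z":0,"yaw":0},{"x":0.8,"y":0.42,"z":0,"yaw":0},{"x":0.8,"y":0.42,"z":0,"yaw":0},{"x":0.8,"y":0.42,"z":0,"yaw":0}]'
python3 -m inch '[{"x":0.8,"y":0.42,"z":0,"yaw":0},{"x":0.8,"y":0.42,"z":0,"yaw":0},{"x":0.8,"y":0.42,"z":0,"yaw":0},{"x":0.5,"y":0.3,"z":0,"yaw":0},{"x":0,"y":0,"z":0,"yaw":0}]'
python3 -c "
from h import *
from plant import r
s=r.get_state();print(s['joints'].round(1),1000*togo(.4845,-.147,.07,s))
"
```

```text
time_s: 7.92
tcp_pos: [0.5942, 0.0298, 0.2507]
eef_rot: [179.5, 0.7, -94.8]
contact_force: [0.5, -0.4, -1.0]
gripper_width: 0.0235
time_s: 8.33
tcp_pos: [0.5248, -0.0721, 0.2443]
eef_rot: [179.0, 0.5, -94.8]
contact_force: [0.2, 0.1, -0.6]
gripper_width: 0.0233
time_s: 8.75
tcp_pos: [0.4694, -0.148, 0.2395]
eef_rot: [178.5, 0.5, -95.0]
contact_force: [-0.2, 0.0, -0.9]
gripper_width: 0.0237
[  4.8   4.1 -20.2  -0.8 -67.2  -9.5] [ -0.94270085 -19.48534669 169.02580751]
```

```bash

python3 -m inch '[{"x":0,"y":-0.2,"z":0.6,"yaw":0},{"x":0,"y":-0.2,"z":0.9,"yaw":0},{"x":0,"y":-0.2,"z":0.9,"yaw":0},{"x":0,"y":-0.15,"z":0.9,"yaw":0},{"x":0,"y":0,"z":0.9,"yaw":0}]'
python3 -m inch '[{"x":0,"y":0,"z":0.8,"yaw":0},{"x":0,"y":0,"z":0.6,"yaw":0},{"x":0,"y":0,"z":0.3,"yaw":0},{"x":0,"y":0,"z":0,"yaw":0}]'
python3 - <<'E'
from h import *
from plant import r
s=r.get_state();print(1000*togo(.4845,-.147,.058,s))
a,da=r.capture("scene");b,db=r.capture("side")
c=np.hstack([cv2.resize(a[155:295,190:330],(400,400),interpolation=2),cv2.resize(b[120:260,220:360],(400,400),interpolation=2)])
cv2.imwrite("pics/c6.png",c[:,:,::-1])
E
```

```text
time_s: 9.17
tcp_pos: [0.4862, -0.1502, 0.1333]
eef_rot: [179.0, 0.5, -95.1]
contact_force: [-0.4, -0.2, -0.3]
gripper_width: 0.0235
time_s: 9.5
tcp_pos: [0.4801, -0.1491, 0.0817]
eef_rot: [178.3, 0.4, -95.2]
contact_force: [-1.6, -0.1, -0.2]
gripper_width: 0.0234
[-2.27958227 -4.9203085  23.61654592]
```

View pics/c6.png

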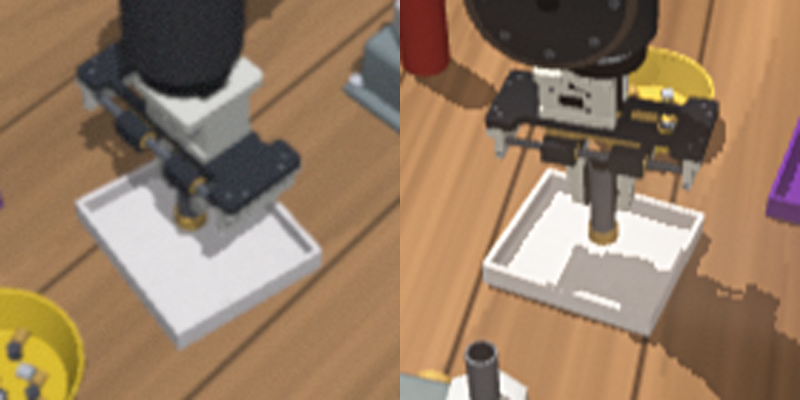

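The tube hangs over the middle of the white tray, ferrule at (190,220) left and (602,235) right. I'll lower slowly to contact.

```bash

python3 -m inch '[{"x":-0.08,"y":-0.15,"z":0.3,"yaw":0},{"x":0,"y":-0.05,"z":0.3,"yaw":0},{"x":0,"y":0,"z":0.12,"yaw":0},{"x":0,"y":0,"z":0,"yaw":0}]'
python3 -m inch '[{"x":0,"y":0,"z":0.08,"yaw":0},{"x":0,"y":0,"z":0.06,"yaw":0}]'
python3 -m inch '[{"x":0,"y":0,"z":0.06,"yaw":0},{"x":0,"y":0,"z":0.06,"yaw":0}]'
```

```text
time_s: 9.93
tcp_pos: [0.4894, -0.1471, 0.0671]
eef_rot: [178.8, 0.5, -95.1]
contact_force: [0.1, 0.1, -0.3]
gripper_width: 0.0236
time_s: 10.1
tcp_pos: [0.4898, -0.147, 0.0639]
eef_rot: [178.9, 0.5, -95.1]
contact_force: [-0.0, 0.4, -0.8]
gripper_width: 0.0231
time_s: 10.27
tcp_pos: [0.49, -0.147, 0.061]
eef_rot: [178.9, 0.5, -95.1]
contact_force: [0.1, -0.6, -0.5]
gripper_width: 0.0237
```

```bash

python3 -m inch '[{"x":0,"y":0,"z":0.06,"yaw":0},{"x":0,"y":0,"z":0.06,"yaw":0}]'
python3 -m inch '[{"x":0,"y":0,"z":0.06,"yaw":0},{"x":0,"y":0,"z":0.04,"yaw":0}]'
python3 -m inch '[{"x":0,"y":0,"z":0.05,"yaw":0}]'
```

```text
time_s: 10.43
tcp_pos: [0.49, -0.147, 0.0579]
eef_rot: [179.0, 0.5, -95.1]
contact_force: [-0.5, 0.4, -0.8]
gripper_width: 0.0237
time_s: 10.6
tcp_pos: [0.49, -0.1473, 0.0566]
eef_rot: [179.0, 0.4, -95.1]
contact_force: [-6.9, 4.9, 21.6]
gripper_width: 0.0236
time_s: 10.68
tcp_pos: [0.4899, -0.1473, 0.0567]
eef_rot: [179.0, 0.4, -95.0]
contact_force: [-5.6, 4.7, 19.7]
gripper_width: 0.0235
```

```bash

python3 -m inch '[{"x":0,"y":0,"z":-0.01,"yaw":0},{"x":0,"y":0,"z":0,"yaw":0}]' -1 10
python3 -m inch '[{"x":0,"y":0,"z":0,"yaw":0},{"x":0,"y":0,"z":0,"yaw":0},{"x":0,"y":0,"z":0,"yaw":0},{"x":0,"y":0,"z":0,"yaw":0}]' 0.1
python3 - <<'E'
from h import *
from plant import r
a,da=r.capture("scene");b,db=r.capture("side")
c=np.hstack([cv2.resize(a[155:295,190:330],(400,400),interpolation=2),cv2.resize(b[120:260,220:360],(400,400),interpolation=2)])
cv2.imwrite("pics/c7.png",c[:,:,::-1])
E
```

```text
time_s: 10.85
tcp_pos: [0.4902, -0.1473, 0.0576]
eef_rot: [179.0, 0.4, -95.0]
contact_force: [-0.1, 0.3, -0.8]
gripper_width: 0.0236
time_s: 11.18
tcp_pos: [0.4903, -0.1473, 0.0573]
eef_rot: [179.0, 0.4, -95.0]
contact_force: [-0.2, -0.1, 0.2]
gripper_width: 0.0441
```

View pics/c7.png

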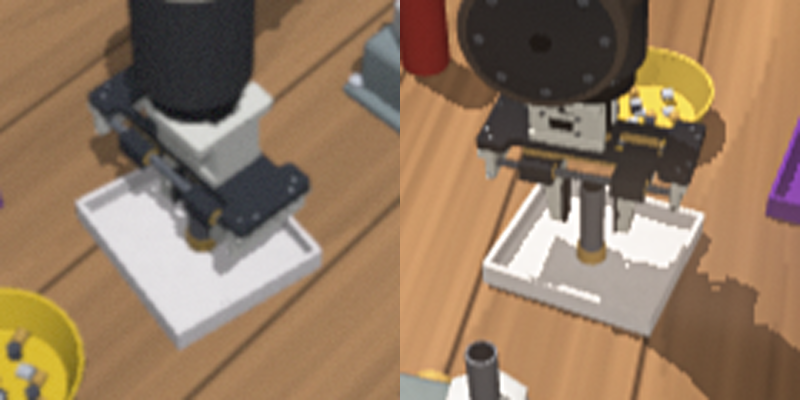

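The tube stands free between the open fingers, foot at (200,243) left and (592,255) right. I'll lift straight up and clear.

```bash

python3 -m inch '[{"x":0,"y":0,"z":-0.2,"yaw":0},{"x":0,"y":0,"z":-0.4,"yaw":0},{"x":0,"y":0,"z":-0.5,"yaw":0},{"x":0,"y":0,"z":-0.5,"yaw":0},{"x":0,"y":0,"z":-0.5,"yaw":0}]' 0.3
python3 -m inch '[{"x":0,"y":0,"z":-0.8,"yaw":0},{"x":0,"y":0,"z":-0.9,"yaw":0},{"x":0,"y":0,"z":-0.9,"yaw":0},{"x":0,"y":0,"z":-0.5,"yaw":0},{"x":0,"y":0,"z":0,"yaw":0}]'
python3 -m inch '[{"x":0,"y":0,"z":0,"yaw":0},{"x":0,"y":0,"z":0,"yaw":0}]'
python3 - <<'E'
from h import *
from plant import r
a,da=r.capture("scene");b,db=r.capture("side")
c=np.hstack([cv2.resize(a[135:305,190:410],(440,340),interpolation=2),cv2.resize(b[120:290,170:350],(360,340),interpolation=2)])
cv2.imwrite("pics/c8.png",c[:,:,::-1])
for n,d in(("scene",da),("side",db)):
    p=cloud(r.camera_info(n),d)[0]; m=(np.hypot(p[:,0]-.488,p[:,1]+.147)<.03)&(p[:,2]>.03)&(p[:,2]<.13); q=p[m]
    print(n,m.sum(),q[:,2].max(),q[q[:,2]>.08][:,:2].mean(0),q[q[:,2]<.06][:,:2].mean(0))
E
```

```text
time_s: 11.7
tcp_pos: [0.4893, -0.1479, 0.1113]
eef_rot: [178.7, 0.4, -95.0]
contact_force: [-0.0, -0.2, -0.1]
gripper_width: 0.0568
time_s: 12.12
tcp_pos: [0.4918, -0.1492, 0.1998]
eef_rot: [179.0, 0.4, -95.0]
contact_force: [1.2, -0.1, 1.0]
gripper_width: 0.057
time_s: 12.28
tcp_pos: [0.4921, -0.1491, 0.2018]
eef_rot: [179.2, 0.4, -95.0]
contact_force: [0.3, -0.3, -0.2]
gripper_width: 0.0571
scene 207 0.09807720643081419 [ 0.49322047 -0.15019172] [ 0.49656013 -0.15391131]
side 198 0.09978381118781621 [ 0.48805693 -0.140685  ] [ 0.48681124 -0.13722881]
```

View pics/c8.png

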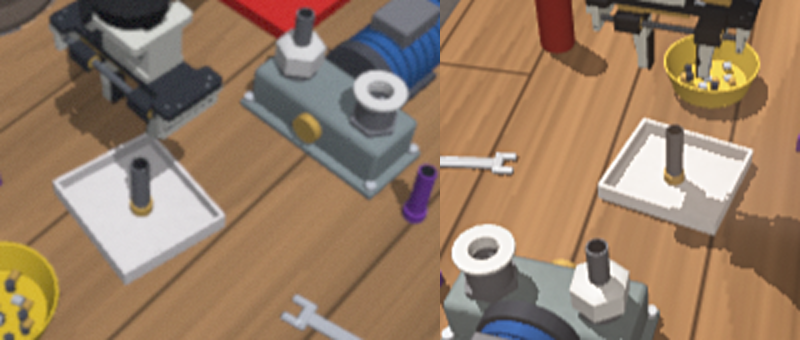

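The tube stands upright on its foot near the tray's centre, at (140,185) left and (675,152) right. The fitting is empty with its ring up, the hexagon tube and purple tube are untouched, and the gripper is clear.

```bash
python3 -c "
from plant import r
print(r.close_job())"
```

```text
the job is handed in; nothing more can be done
None
```

The tube is out of the push-fit fitting and standing upright on its wide foot near the centre of the white tray. I handed the job in at about 12.4 s, with the gripper clear.

- **Pull:** I pressed the round release ring about 9 to 10 mm with the fingertips and closed on the tube. The ring rose to roughly 7 mm down while the fingers closed, but stayed well past the 4 mm release. I then lifted the tube straight out, with about 5 N of pull at most.
- **Placing:** I lowered it until the foot touched the tray floor, which pushed back with about 20 N, eased off, opened the fingers and lifted away.
- **Last checks:** Both cameras show the tube upright and the ring risen and empty. The hexagon-nut tube and the purple tube look untouched. The tube top measured 98 to 100 mm high, against 95 mm expected, and the two depth views differ by up to about 10 mm in position because each sees only its near side.
- **Deviations:** The tool drifted up to about 1.7° off vertical during the moves, with no visible effect. My first move call was refused for missing keys, and nothing moved.

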